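# Park the rolling pin on the stripe and chock it

## Task

First take the garlic bulb that is in the way off the pastry mat and put it in the white bowl. Then roll the wooden rolling pin away from you, gently pushing it and never gripping or lifting it, until it lies still along the middle of the red stripe, and let go. Then stand the two spice jars (red cap, green cap) upright on the mat as chocks, one on each side of the pin, close against its middle, with the pin still on the stripe and everything else left alone.

Things in the scene. Friction and masses are not known exactly. Their poses are not given: they have to be found in the camera images.
- mat: grey silicone pastry mat with a thin white border line, 310 x 220 x 3 mm, fixed to the worktop. Origin at the centre of its underside (z = 0); x along the 310 mm side, away from the robot (the way the pin is to roll); z up.
- stripe: red tape stripe on the mat, 30 mm (its x) by 192 mm (its y), flat, parallel to the mat's short side, beyond the garlic as seen from the robot. Origin at its centre on the mat's surface; its x is the mat's x.
- pin: straight wooden rolling pin lying across the near part of the mat: 44 mm in diameter, 180 mm long, about 0.25 kg, nearly parallel to the stripe, 120 to 165 mm short of it. Origin on its axis, halfway along; y is the cylinder's axis; x and z turn as it rolls. Pushed from behind at axis height it rolls easily; let go, it coasts a little (about 6 mm at 0.05 m/s, 50 mm at 0.15) and stays.
- garlic: white garlic bulb, 61 x 60 mm wide at 25 mm height, 59 mm tall with a narrow neck on top, 42 g, standing on the mat between pin and stripe. Origin at the centre of its underside.
- garlic_mid (a point): middle of the garlic bulb, 27 mm above its underside.
- bowl: white bowl, rim 130 mm wide (about 120 mm inside), 63 mm high, inner floor 11 mm up and 75 mm wide; it stands loose on the worktop left of the mat. Origin at the centre of its underside.
- jar_red_cap: round spice jar with a red cap, 45 mm in diameter, 106 mm tall, 110 g, standing on the worktop left of the mat (it may change places with the other jar). Origin at the centre of its underside, z up.
- jar_green_cap: round spice jar with a green cap, 46 mm in diameter, 106 mm tall, 110 g, standing on the worktop left of the mat. Origin at the centre of its underside, z up.
- salt: glass shaker with a grey top, 44 mm wide, 90 mm tall, left of the bowl; leave alone. Origin at the centre of its underside.
- glass_near: clear drinking glass, 80 mm wide, 91 mm tall, at the left; leave alone. Origin at the centre of its underside.
Things that resemble listed ones, but are neither listed nor needed, are in the scene too. Leave any blue or turquoise look-alike of the jar_red_cap alone.

How it is judged (in metres and radians):
On the way, in this order (a step that is already met when the one before it is completed fails the run):
1. the garlic lies in the bowl, let go (horizontal distance between garlic_mid and bowl below 0.04 m and z of garlic_mid in the frame of bowl below 0.06 m and contact force between the fingers and garlic below 0.01 N), for 0.2 s.
2. the pin has rolled half a turn on the mat (angle between pin's own z axis and vertical above 2.3 rad and height (world z) of pin below 0.03 m), for 0.03 s.
3. the pin rests by itself on the red stripe, let go (x of pin in the frame of stripe between -0.015 and 0.015 m and y of pin in the frame of stripe between -0.03 and 0.03 m and angle between the y axis of pin and the y axis of stripe, either way round below 0.15 rad and height (world z) of pin below 0.03 m and linear speed of pin below 0.01 m/s and angular speed of pin below 0.3 rad/s and contact force between the fingers and pin below 0.01 N), for 0.2 s.
4. one jar stands close against the pin (((horizontal distance between jar_red_cap and pin below 0.062 m and angle between jar_red_cap's own z axis and vertical below 0.1 rad and height (world z) of jar_red_cap below 0.012 m and linear speed of jar_red_cap below 0.01 m/s and contact force between the fingers and jar_red_cap below 0.01 N) or (horizontal distance between jar_green_cap and pin below 0.062 m and angle between jar_green_cap's own z axis and vertical below 0.1 rad and height (world z) of jar_green_cap below 0.012 m and linear speed of jar_green_cap below 0.01 m/s and contact force between the fingers and jar_green_cap below 0.01 N))), for 0.2 s.
At the end, for the whole second after the job is handed in: Garlic in the bowl; pin at rest on the mat, axis within 15 mm of the stripe's centre line, 30 mm of centred along it and 0.15 rad of parallel; both jars upright on the mat, one on the near and one on the far side, centres within 62 mm of the pin's centre (44.5 is touching); all let go (all of step 1 and all of step 3 and horizontal distance between each of jar_red_cap, jar_green_cap and pin below 0.062 m and angle between each of jar_red_cap, jar_green_cap's own z axis and vertical below 0.1 rad and height (world z) of each of jar_red_cap, jar_green_cap below 0.012 m and linear speed of each of jar_red_cap, jar_green_cap below 0.01 m/s and contact force between the fingers and jar_red_cap below 0.01 N and contact force between the fingers and jar_green_cap below 0.01 N and ((x of jar_red_cap in the frame of stripe above 0.02 m and x of jar_green_cap in the frame of stripe below -0.02 m) or (x of jar_green_cap in the frame of stripe above 0.02 m and x of jar_red_cap in the frame of stripe below -0.02 m))).
It fails at once if the pin is lifted more than 15 mm (height (world z) of pin above 0.04 m).
It fails at once if the pin is gripped or pressed with more than 25 N (contact force between the fingers and pin above 25 N).
It fails at once if the bowl is pushed more than 40 mm or tipped (distance of bowl from where it was at the start of the episode above 0.04 m or angle between bowl's own z axis and vertical above 0.4 rad).
It fails at once if a spice jar is knocked over (angle between any of jar_red_cap, jar_green_cap's own z axis and vertical above 0.6 rad).
It fails at once if the salt shaker or the drinking glass is moved more than 30 mm (distance of any of salt, glass_near from where it was at the start of the episode above 0.03 m).
It also fails if it takes over 72 s, if anything falls off the work surface, if the arm or the gripper's body presses on something with over 40 N, if the wrist force passes 120 N, or if a joint passes its speed limit or range.

## Robot

A 6-joint arm with a two-finger parallel gripper is mounted at the origin on a cart in front of the work surface, level with it; the furniture and walls round the work are solid. World frame = base frame: x ahead of the robot, y to its left, z up, the work surface at z = 0. Lengths are in mm, angles in rad, forces in N, time in s.
With the tool pointing down it reaches from about 275 to 750 mm from the base axis. Payload 10.2 kg.
Tool frame: the origin (TCP) lies at the very end of the fingers, on their centre line; the grasp point (between the pads) lies 19 mm behind it; x points along the fingers, z is the direction in which the jaws open and shut, and the axes are right-handed (so a half turn about x gives the same grasp; the last joint's range is limited). The gripper opens to 88 mm and grips with 3 to 60 N. Pads are 18 mm wide; open, the fingers measure 123 mm over their backs; the gripper's body (75 mm by 187 mm) begins 45 mm behind the grasp point.
Start: joints at [-1.324, 0.313, 1.498, -0, 1.331, -0.223], TCP at [237.661, -468.133, 238.72] pointing down, gripper open.
Joint ranges: [-2.94, 2.94], [-0.97, 2.17], [0.19, 2.56], [-1.23, 4.37], [0.02, 3.11], [-2.88, 2.88]. Speed limits (rad/s): [2.39, 2.39, 3.01, 3.14, 3.14, 3.14].

## Interface

Orientations are given as a unit quaternion [x, y, z, w].
In Python, from plant import arm gives the robot as it stands. Calls block until the motion is done:
- arm.move_to(position, orientation): joint-space move of the TCP to a pose.
- arm.move_linear(position, attitude=None, vel=150, f_stop=None): straight line of the TCP; attitude=None keeps the orientation; vel is the mean speed in mm/s. With f_stop (N) it stops when the force on the tool has changed by that much, and returns True; else False.
- arm.move_j(angles): joint-space move.
- arm.gripper_open() and arm.grasp(): open the fingers fully, or close them until they stop; the grip force is fixed at half the most.
- arm.hold(seconds).
- arm.ik(position, orientation): joint angles nearest the present ones, or None.
- arm.snapshot(name): name is "scene" or "top"; returns a dict with "img" (480x640x3 uint8, red, green, blue), "fx", "fy", "cx", "cy" (pixels), "T" (4x4, takes a point from camera to world coordinates). Camera axes: x right, y down, z forward; pixel columns grow to the right and rows downward; lengths in mm; the calibration is good to about 2 mm. A picture is of the moment at which its call begins. There is no depth.
A pose or a line that the arm cannot do raises arm.IKError and nothing moves.
- arm.close_job(): hands the job in, once; it reports no verdict.
Trained networks look in a picture, given as the dict that the camera call returned (one of the last four; its "shot" number tells which), for a name from the list of things; names that differ only in an ending like _2 or _b are one class to them, and where a whole thing is asked for, a point or a joint stands for the part that bears it (a point fixed in the world has none). Each returns a list of dicts, best first, with "score" (0 to 1); they miss things now and then, are a little off and sometimes report something else, mostly with a low value. They report only what shows in the picture. A call takes as long as a camera call. They do not tell look-alikes from the thing itself.
- arm.look_for(query, picture): "extent" ([centre column, centre row, width, height] in pixels, round what is visible of it).
- arm.mark_of(query, picture): "centre" ([column, row] in pixels: a listed point, or the origin of a listed thing).
Readings, each from a call of its own:
- arm.get_time_s(): time.
- arm.get_qpos(): joint angles.
- arm.get_dq(): joint speeds.
- arm.get_tau(): joint torques, N m.
- arm.get_ee_pos(): TCP position.
- arm.get_tool_rot(): TCP orientation.
- arm.get_ft_force(): force on the tool from outside, world axes, zero at the start.
- arm.get_ft_torque(): the same for the moment, N m.
- arm.get_finger_gap(): finger opening in mm.
Only numpy, scipy, OpenCV 4.12 (cv2) and the standard library are available. Lean on these libraries where they do the work, as an engineer would, in place of code of your own. Each camera call takes 0.05 s, during which the arm holds its last target.

## Working session

There is one attempt and no reset: what is moved stays moved. The work goes in short steps, each a Python script; the robot and the scene stay as the last script left them, time stands still between calls to the robot, and variables do not carry over. Pictures are saved under pics/ and viewed, and the job is handed in when it is done.

```bash
ls; mkdir -p pics; python3 - <<'E'
from plant import arm
import cv2,numpy as np
for n in("scene","top"):
    s=arm.snapshot(n); cv2.imwrite(f"pics/{n}0.png",s["img"][:,:,::-1])
    print(n,s["fx"],s["cx"],s["cy"],np.round(s["T"],3).tolist())
    for q in["mat","stripe","pin","garlic","bowl","jar_red_cap","jar_green_cap","salt","glass_near"]:
        print(q,[(np.round(d["extent"]).tolist(),round(d["score"],2)) for d in arm.look_for(q,s)][:4],[(np.round(d["centre"],1).tolist(),round(d["score"],2)) for d in arm.mark_of(q,s)][:4])
    print("gm",arm.mark_of("garlic_mid",s)[:2])
print(arm.get_time_s(),arm.get_tool_rot(),arm.get_finger_gap())
E
```

```text
pics
scene 450.83700929844053 324.37164553664184 243.70978955571792 [[-0.843, -0.382, 0.379, 163.897], [-0.538, 0.579, -0.612, 892.345], [0.014, -0.72, -0.694, 630.854], [0.0, 0.0, 0.0, 1.0]]
mat [([364.0, 178.0, 159.0, 89.0], 0.57)] [([364.8, 170.6], 0.82), ([235.6, 290.1], 0.15)]
stripe [([352.0, 167.0, 57.0, 37.0], 0.69)] [([350.1, 164.1], 0.87), ([348.8, 256.1], 0.68)]
pin [([399.0, 180.0, 54.0, 53.0], 0.9)] [([398.9, 177.3], 0.67)]
garlic [([365.0, 164.0, 24.0, 25.0], 0.76)] [([361.2, 168.7], 0.85)]
bowl [] [([284.2, 233.0], 0.65)]
jar_red_cap [([320.0, 264.0, 29.0, 58.0], 0.97), ([206.0, 335.0, 45.0, 63.0], 0.96), ([376.0, 269.0, 29.0, 63.0], 0.65)] [([319.9, 285.4], 0.85), ([211.1, 357.6], 0.82), ([371.3, 289.3], 0.76)]
jar_green_cap [([352.0, 236.0, 30.0, 60.0], 0.87)] [([348.4, 253.4], 0.59), ([364.3, 171.5], 0.48)]
salt [] []
glass_near [([285.0, 319.0, 54.0, 67.0], 0.7)] [([287.8, 340.7], 0.97)]
gm [{'centre': [368.4, 160.8], 'score': 0.73}]
top 527.1103909913539 314.22358376994555 236.81342137985243 [[-0.009, -0.994, 0.107, 389.688], [-1.0, 0.009, -0.008, 357.704], [0.007
[... 462 characters left out ...]
0], 0.87)] [([312.2, 193.1], 0.64), ([454.5, 206.9], 0.5)]
jar_red_cap [([296.0, 303.0, 27.0, 20.0], 0.82), ([160.0, 227.0, 37.0, 34.0], 0.76), ([273.0, 260.0, 28.0, 27.0], 0.75)] [([167.3, 228.5], 0.69), ([274.9, 261.3], 0.67), ([294.5, 303.3], 0.65)]
jar_green_cap [([321.0, 260.0, 25.0, 25.0], 0.59), ([316.0, 188.0, 64.0, 65.0], 0.52), ([448.0, 194.0, 93.0, 27.0], 0.43)] [([321.7, 264.8], 0.76)]
salt [([226.0, 200.0, 22.0, 27.0], 0.62)] [([230.7, 203.5], 0.8)]
glass_near [([205.0, 267.0, 44.0, 42.0], 0.88)] [([211.2, 267.3], 0.8)]
gm [{'centre': [454.0, 205.4], 'score': 0.71}, {'centre': [443.6, 253.5], 'score': 0.54}]
2.0 [ 0.36991667  0.60265014 -0.36988871  0.60262493] 88.07882539805355
```

View pics/scene0.png

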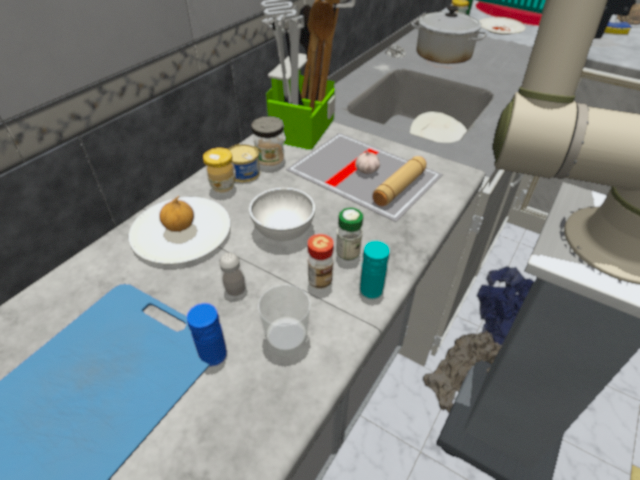

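View pics/top0.png

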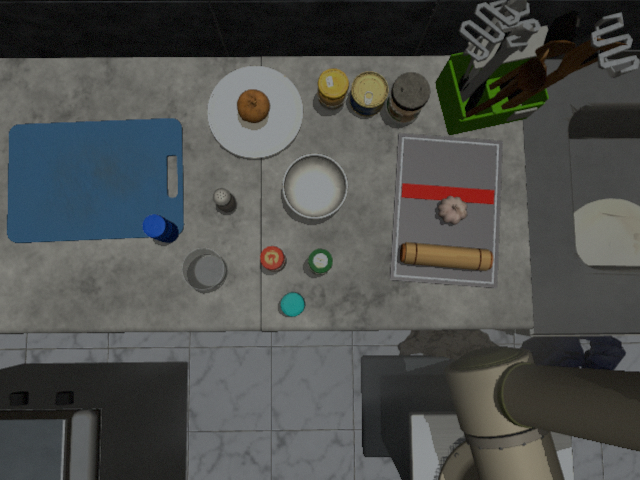

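The scene view shows the pin at (400,180), the garlic at (367,162), the bowl at (283,213), the red jar at (320,263), the green jar at (350,235) and a turquoise look-alike at (375,270). The top view shows the mat corners near (400,137), (500,142), (495,286) and (392,280), the stripe at (447,194), the garlic at (452,210), the pin at (446,257), the bowl at (315,187), and the red and green caps at (272,258) and (320,261). Next I'll triangulate from both views.

```bash
cat > h.py <<'E'
import numpy as np,cv2
from plant import arm
def ray(s,uv):
    T=np.array(s["T"]); d=np.array([(uv[0]-s["cx"])/s["fx"],(uv[1]-s["cy"])/s["fy"],1.]); return T[:3,3],T[:3,:3]@d
def onz(s,uv,z):
    o,d=ray(s,uv); return o+d*(z-o[2])/d[2]
def tri(s1,u1,s2,u2):
    o1,d1=ray(s1,u1);o2,d2=ray(s2,u2)
    t=np.linalg.lstsq(np.c_[d1,-d2],o2-o1,rcond=None)[0]
    a=o1+d1*t[0];b=o2+d2*t[1]; return (a+b)/2,np.linalg.norm(a-b)
def proj(s,p):
    T=np.array(s["T"]);c=T[:3,:3].T@(np.array(p,float)-T[:3,3]);return np.array([s["fx"]*c[0]/c[2]+s["cx"],s["fy"]*c[1]/c[2]+s["cy"]])
def snap(n,fn=None):
    s=arm.snapshot(n)
    if fn: cv2.imwrite("pics/"+fn,s["img"][:,:,::-1])
    return s
def blob(s,f,roi):
    x0,y0,x1,y1=roi
    im=s["img"].astype(int);m=f(im[...,0],im[...,1],im[...,2]).astype(np.uint8)
    z=np.zeros_like(m);z[y0:y1,x0:x1]=m[y0:y1,x0:x1]
    n,l,st,c=cv2.connectedComponentsWithStats(z)
    k=1+np.argmax(st[1:,4]);ys,xs=np.where(l==k)
    return c[k],np.c_[xs,ys].astype(np.float32),st[k]
red=lambda r,g,b:(r>110)&(g<0.5*r)&(b<0.5*r)
green=lambda r,g,b:(g>1.3*r)&(g>1.25*b)&(g>35)
wood=lambda r,g,b:(r>90)&(r>1.35*b)&(r>g)&(g>0.55*r)
E
python3 - <<'E'
from h import *
a=snap("scene");b=snap("top")
cv2.imwrite("pics/sz.png",cv2.resize(a["img"][120:320,180:460,::-1],(784,560),interpolation=cv2.INTER_CUBIC))
cv2.imwrite("pics/tz.png",cv2.resize(b["img"][120:320,250:510,::-1],(780,600),interpolation=cv2.INTER_CUBIC))
for n,f,ra,rb in[("red",red,(295,225,345,300),(255,240,290,275)),("green",green,(330,200,370,265),(300,240,340,280))]:
    ca,pa,sa=blob(a,f,ra);cb,pb,sb=blob(b,f,rb)
    print(n,ca,sa,cb,sb,cv2.minEnclosingCircle(pb))
    p=tri(a,ca,b,cb);print(p,onz(b,cb,106))
c,p,st=blob(b,red,(390,170,510,215)); r=cv2.minAreaRect(p);print("stripe",c,r,onz(b,c,3)); bx=cv2.boxPoints(r);print([np.round(onz(b,q,3),1) for q in bx])
c,p,st=blob(b,wood,(395,235,500,280)); r=cv2.minAreaRect(p);print("pin",c,r,onz(b,r[0],25)); bx=cv2.boxPoints(r);print([np.round(onz(b,q,25),1) for q in bx])
print("mat",[np.round(onz(b,q,3),1) for q in [(400,137),(500,142),(495,286),(392,280)]])
q1=[d for d in arm.mark_of("garlic_mid",a)][0]["centre"];q2=arm.mark_of("garlic_mid",b)[0]["centre"];print("gm",q1,q2,tri(a,q1,b,q2))
print("bowl",[np.round(onz(b,q,63),1) for q in[(283,187),(347,187),(315,155),(315,219),(315,187)]],tri(a,(283,213),b,(315,187)))
for n,u,z in[("turq",(292,304),106),("glass",(205,265),91),("salt",(222,196),90)]:print(n,onz(b,u,z))
E
```

```text
red [319.04093567 249.02923977] [308 238  25  19 171] [271.63716814 257.62389381] [260 247  23  22 226] ((271.4375, 257.4375), 11.527581214904785)
(array([459.30146804, 430.46962875,  89.43530263]), np.float64(2.4760868511663294)) [457.05496115 428.68937795 106.        ]
green [350.19266055 221.17737003] [339 208  24  24 327] [319.76086957 260.77536232] [308 249  25  24 276] ((320.0625, 260.5), 12.196571350097656)
(array([451.74383996, 339.45468842,  90.13520501]), np.float64(0.7605855193251096)) [450.4113398  339.58831939 106.        ]
stripe [447.23159636 192.91066998] ((447.5191345214844, 193.24673461914062), (92.17182159423828, 13.960295677185059), 4.3160271644592285) [595.78536317  70.90565961   3.        ]
[array([588.5, 167.4,   3. ]), array([617.9, 164.4,   3. ]), array([601.7, -27. ,   3. ]), array([572.3, -23.4,   3. ])]
pin [447.73066898 255.22936577] ((447.78082275390625, 255.08218383789062), (63.75303649902344, 18.84326171875), 6.009005546569824) [464.60866985  80.29955508  25.        ]
[array([453.1, 146.5,  25. ]), array([490.8, 141.4,  25. ]), array([476.2,  13.8,  25. ]), array([438.5,  19.4,  25. ])]
mat [array([715.9, 166.1,   3. ]), array([703.6, -44.4,   3. ]), array([402. , -19.8,   3. ]), array([416.2, 190.5,   3. ])]
gm [366.3, 159.5] [455.4, 208.1] (array([561.4762174 ,  64.14566569,  31.42739614]), np.float64(5.2331378465548335))
bowl [array([598.7, 409.4,  63. ]), array([597.7, 283.7,  63. ]), array([662.5, 346. ,  63. ]), array([534.7, 347.2,  63. ]), array([598.2, 346.6,  63. ])] (array([601.83264244, 346.36448482,  44.76694132]), np.float64(0.17859826859602257))
turq [371.44867028 391.39454662 106.        ]
glass [445.34283769 554.7620477   91.        ]
salt [576.62631282 524.29953075  90.        ]
```

View pics/tz.png

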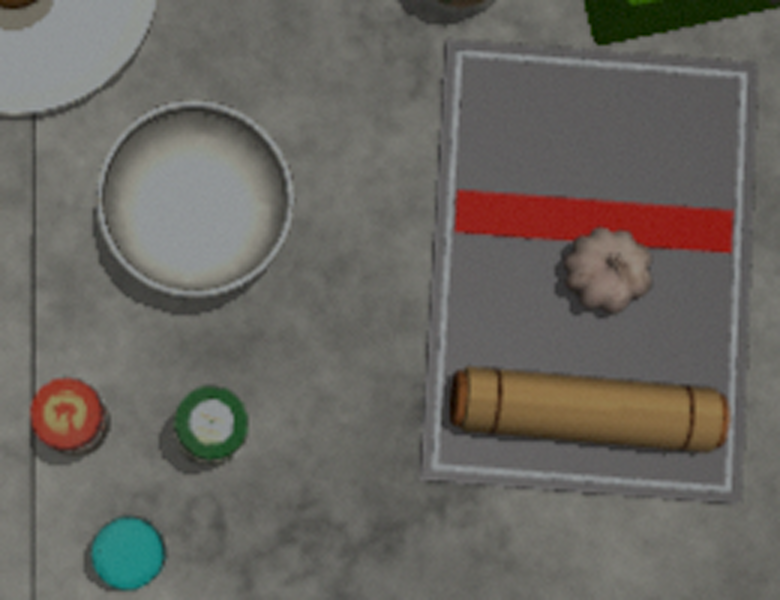

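View pics/sz.png

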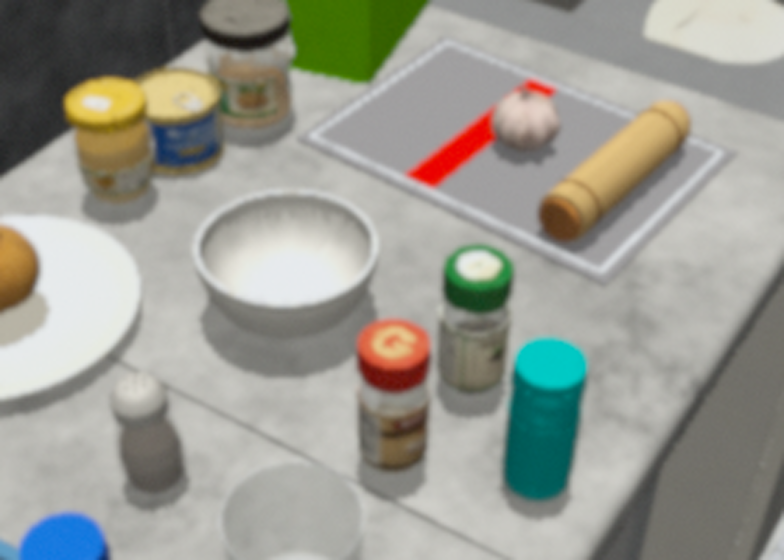

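```bash
cat >> h.py <<'E'
from scipy.spatial.transform import Rotation as Rn
def quat(th):
    x=np.array([0,0,-1.]);z=np.array([np.cos(th),np.sin(th),0]);y=np.cross(z,x)
    return Rn.from_matrix(np.c_[x,y,z]).as_quat()
E
python3 - <<'E'
from h import *
a=snap("scene");b=snap("top")
g=lambda u,v:(250+u/3,120+v/3)
h=lambda u,v:(180+u/2.8,120+v/2.8)
L=onz(b,g(454,399),25);R=onz(b,g(728,420),25);print("pin",L,R,(L+R)/2,np.linalg.norm(L-R),np.arctan2(L[1]-R[1],L[0]-R[0])-np.pi/2)
for p in(L,R): print((proj(a,p)-[180,120])*2.8)
print("garlic",onz(b,g(608,270),28),tri(a,h(525,121),b,g(608,270)),(proj(a,onz(b,g(608,270),28))-[180,120])*2.8)
print("stripe ends",onz(b,g(457,211),3),onz(b,g(732,232),3)," scene stripe near end",onz(a,h(423,178),3))
print("bowl rim",[ (proj(a,(598.2+65*c,346.6+65*s_,63))-[180,120])*2.8 for c,s_ in((1,0),(-1,0),(0,1),(0,-1))])
print("redjar base",(proj(a,(457.5,429,0))-[180,120])*2.8,"redtop",(proj(a,(457.5,429,106))-[180,120])*2.8,"green",(proj(a,(450.5,339.5,106))-[180,120])*2.8,(proj(a,(450.5,339.5,0))-[180,120])*2.8)
print("holder",onz(b,(450,132),0))
q=arm.get_qpos();print(Rn.from_quat(arm.get_tool_rot()).as_matrix().round(2))
for th in np.deg2rad([53,85,-127,-95]):
    for p in((560,63,150),(420,80,60),(457,429,60),(648,66,55)):
        s=arm.ik(p,quat(th));print(np.rad2deg(th),p,None if s is None else np.round(s,2))
E
```

```text
pin [469.63822788 173.77769819  25.        ] [453.89283144  -9.80825782  25.        ] [461.76552966  81.98472019  25.        ] 184.25992714232072 -0.08555643229760124
[560.33722631 220.95655141]
[675.74008393 116.29268342]
garlic [555.79333456  67.80928254  28.        ] (array([557.4608887 ,  67.30135325,  24.38489423]), np.float64(2.400249047632081)) [528.19022725 118.47103738]
stripe ends [601.97537137 164.30503059   3.        ] [585.66944668 -26.23677192   3.        ]  scene stripe near end [602.86323684 159.92138496   3.        ]
bowl rim [array([218.64480771, 211.20636769]), array([367.36340519, 275.80231399]), array([233.87344261, 293.49267823]), array([343.1578526, 196.0722159])]
redjar base [393.86232331 457.7876763 ] redtop [395.36228869 341.69397694] green [480.09594789 265.48980938] [471.64032115 381.08067542]
holder [726.94175654  59.45979551   0.        ]
[[-0.    0.89  0.45]
 [ 0.    0.45 -0.89]
 [-1.   -0.   -0.  ]]
53.0 (560, 63, 150) [-0.1   0.48  1.5  -0.    1.16 -1.02]
53.0 (420, 80, 60) [-0.09  0.36  1.98 -0.    0.8  -1.01]
53.0 (457, 429, 60) [ 0.57  0.71  1.36 -0.    1.07 -0.36]
53.0 (648, 66, 55) [-0.08  0.77  1.28 -0.    1.1  -1.  ]
85.0 (560, 63, 150) [-0.1   0.48  1.5  -0.    1.16 -1.58]
85.0 (420, 80, 60) [-0.09  0.36  1.98 -0.    0.8  -1.57]
85.0 (457, 429, 60) [ 0.57  0.71  1.36 -0.    1.07 -0.92]
85.0 (648, 66, 55) [-0.08  0.77  1.28 -0.    1.1  -1.56]
-127.00000000000001 (560, 63, 150) [-0.1   0.48  1.5  -0.    1.16  2.12]
-127.00000000000001 (420, 80, 60) [-0.09  0.36  1.98 -0.    0.8   2.13]
-127.00000000000001 (457, 429, 60) [ 0.57  0.71  1.36 -0.    1.07  2.78]
-127.00000000000001 (648, 66, 55) [-0.08  0.77  1.28 -0.    1.1   2.14]
-95.0 (560, 63, 150) [-0.1   0.48  1.5  -0.    1.16  1.56]
-95.0 (420, 80, 60) [-0.09  0.36  1.98 -0.    0.8   1.57]
-95.0 (457, 429, 60) [ 0.57  0.71  1.36 -0.    1.07  2.23]
-95.0 (648, 66, 55) [-0.08  0.77  1.28 -0.    1.1   1.58]
```

Positions agree between the two views to about 2 mm: garlic (557,67), pin centre (462,82), stripe centre (594,70), bowl (599,346). I'll pick the garlic first.

```bash
python3 - <<'E'
from h import *
q=quat(1.485)
arm.gripper_open()
arm.move_to([557,67,130],q)
print(arm.move_linear([557,67,10],vel=110,f_stop=8),arm.get_ee_pos())
arm.grasp();print("gap",arm.get_finger_gap())
arm.move_linear([557,67,135],vel=150)
print("gap",arm.get_finger_gap(),arm.get_ft_force(),arm.get_time_s())
arm.move_linear([599,346,135],vel=200)
snap("scene","g1.png");snap("top","g1t.png")
E
```

```text
False [557.41387753  66.96051383  10.64829279]
gap 55.771828430359946
gap 55.280501724916796 [ 0.56221833 -0.01694724 -0.66923194] 7.6
```

View pics/g1.png

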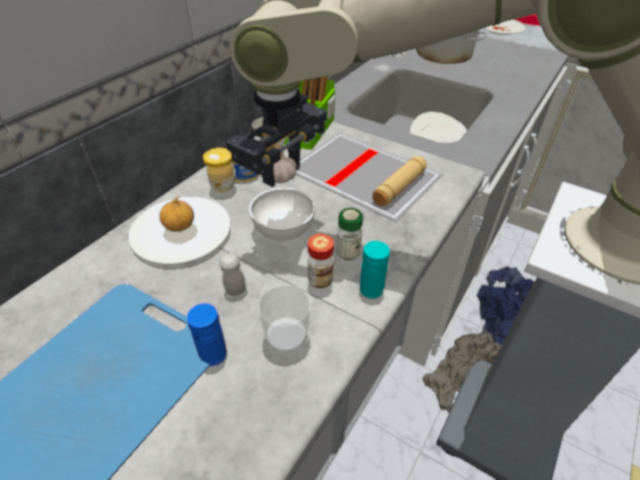

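The garlic is held at (285,168), just beyond the bowl's rim in this view. I'll lower to just above the rim and release.

```bash
python3 - <<'E'
from h import *
arm.move_linear([599,346,69],vel=120,f_stop=10);print(arm.get_ee_pos())
arm.gripper_open()
arm.hold(0.2)
arm.move_linear([599,346,130],vel=200)
q=quat(1.4855)
arm.move_to([408,86,150],q)
a=snap("scene","g2.png");b=snap("top","g2t.png");print(arm.get_time_s())
for s in(a,b):print(arm.mark_of("garlic_mid",s)[:2])
c=np.hstack([cv2.resize(a["img"][150:270,220:350],(390,360)),cv2.resize(b["img"][140:260,250:380],(390,360))]);cv2.imwrite("pics/g2c.png",c[:,:,::-1])
E
```

```text
[599.41662032 346.11735853  69.87189729]
12.5833
[{'centre': [283.5, 215.0], 'score': 0.77}]
[{'centre': [314.4, 186.9], 'score': 0.56}]
```

View pics/g2c.png

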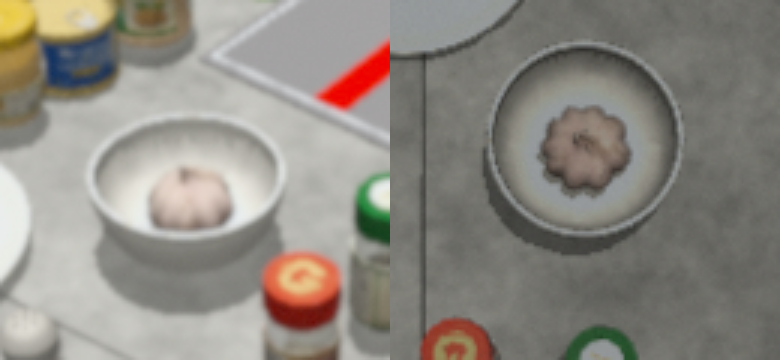

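View pics/g2t.png

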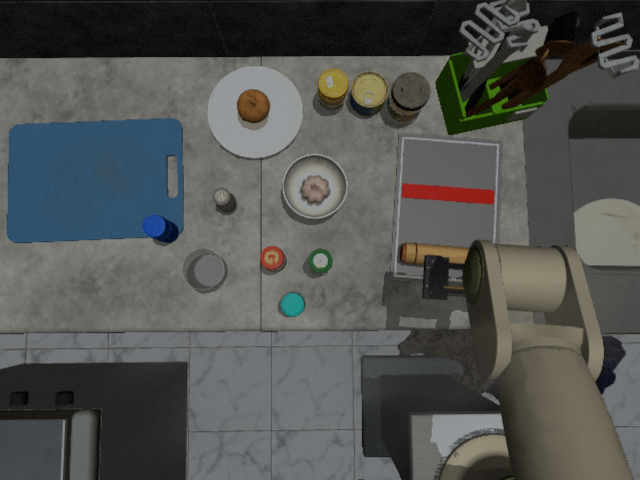

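The garlic stands in the bowl, centred at top-view (315,188). The pin and stripe look undisturbed. Now I'll push the pin with open fingers, which touch it at two points about 105 mm apart, at axis height.

```bash
cat >> h.py <<'E'
PSI=-0.0855; EX=np.array([np.cos(PSI),np.sin(PSI)]);EY=np.array([-EX[1],EX[0]])
C=np.array([594.,69.5])
def P(s,t,z): 
    v=C+s*EX+t*EY; return [v[0],v[1],z]
def SF(p): d=np.array(p[:2])-C; return d@EX,d@EY
E
python3 - <<'E'
from h import *
b=snap("top")
c,p,st=blob(b,red,(390,170,510,215)); r=cv2.minAreaRect(p);bx=np.array([onz(b,q,3) for q in cv2.boxPoints(r)]);print("stripe",onz(b,c,3),bx.round(1).tolist())
q=quat(np.pi/2+PSI)
arm.move_to(P(-184,1,70),q)
print(SF(arm.get_ee_pos()),arm.move_linear(P(-184,1,14),vel=80,f_stop=6))
print(arm.move_linear(P(-170,1,14),vel=30,f_stop=3))
arm.move_linear(P(-62,1,14),vel=35)
print(arm.get_time_s(),SF(arm.get_ee_pos()),arm.get_ft_force())
arm.hold(0.3)
a=snap("scene","p1.png");b=snap("top","p1t.png")
cc=np.hstack([cv2.resize(a["img"][120:230,280:450],(510,330)),cv2.resize(b["img"][130:290,380:510],(268,330))]);cv2.imwrite("pics/p1c.png",cc[:,:,::-1])
E
```

```text
stripe [595.0672951   70.26918816   3.        ] [[588.6, 167.4, 3.0], [618.0, 164.4, 3.0], [601.5, -27.0, 3.0], [572.1, -23.4, 3.0]]
(np.float64(-183.81464968284823), np.float64(1.0935710672129448)) False
False
17.85 (np.float64(-62.03539116617846), np.float64(1.0103337678952722)) [ 0.16917312 -0.47019304  0.29435785]
```

View pics/p1c.png

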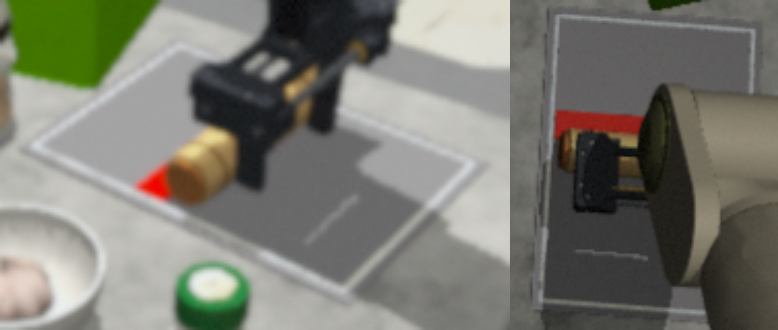

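```bash
python3 - <<'E'
from h import *
a=snap("scene");b=snap("top")
p=onz(a,(280+186/3,120+184/3),25);r=onz(b,(404.3,201.8),25)
print(p,SF(p),r,SF(r))
cv2.imwrite("pics/p2.png",np.hstack([cv2.resize(a["img"][150:200,310:370],(420,350),interpolation=cv2.INTER_CUBIC),cv2.resize(b["img"][175:235,395:455],(350,350),interpolation=cv2.INTER_CUBIC)])[:,:,::-1])
E
```

```text
[571.37498227 164.66941531  25.        ] (np.float64(-30.66944556128), np.float64(92.8896880533512)) [573.93876369 164.89519701  25.        ] (np.float64(-28.134310197173274), np.float64(93.33358133833096))
```

View pics/p2.png

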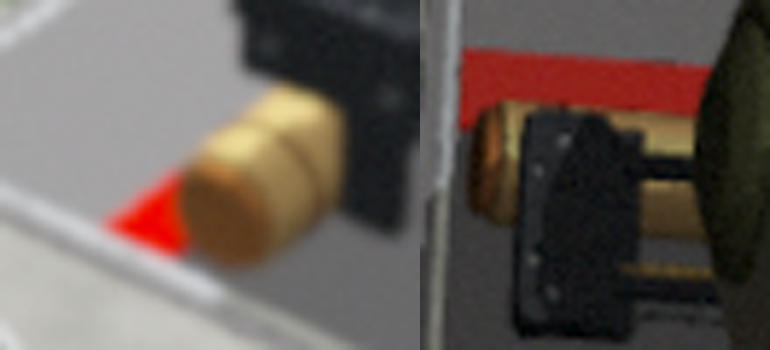

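The pin's left end is at s ≈ -29 mm, with the tool at -62, and it is parallel to the stripe and centred. I'll push the last 29 mm slowly, then back off.

```bash
python3 - <<'E'
from h import *
arm.move_linear(P(-33,1,14),vel=16)
arm.hold(0.5)
arm.move_linear(P(-70,1,14),vel=80)
arm.move_linear(P(-70,1,130),vel=200)
arm.move_to([470,230,200],quat(np.deg2rad(53)))
a=snap("scene");b=snap("top");print(arm.get_time_s())
c,p,st=blob(b,wood,(390,150,510,250)); r=cv2.minAreaRect(p);print(r)
cv2.imwrite("pics/p3.png",np.hstack([cv2.resize(a["img"][120:230,300:420],(380,348),interpolation=cv2.INTER_CUBIC),cv2.resize(b["img"][130:250,390:510],(348,348),interpolation=cv2.INTER_CUBIC)])[:,:,::-1])
E
```

```text
23.1
((479.13861083984375, 193.11386108398438), (34.12977600097656, 18.308683395385742), 5.7105937004089355)
```

View pics/p3.png

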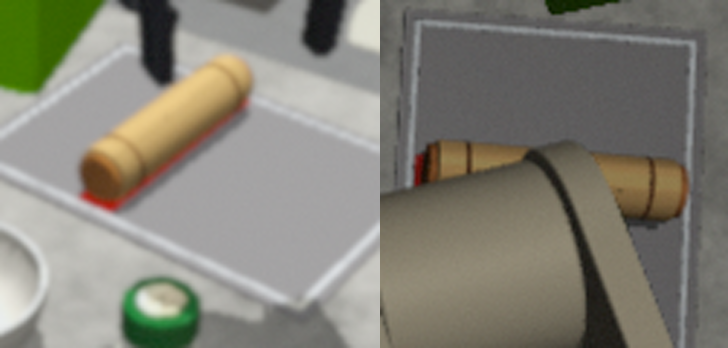

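```bash
python3 - <<'E'
from h import *
arm.move_to([450.5,339.5,200],quat(np.deg2rad(53)))
a=snap("scene");b=snap("top","p4t.png");print(arm.get_time_s())
c,p,st=blob(b,wood,(390,150,510,250)); r=cv2.minAreaRect(p);print(r); print(st)
for s,u in((a,(332.8,175.9)),(b,(495.9,195.5))):
    w=onz(s,u,25);print(w,SF(w))
cv2.imwrite("pics/p4.png",np.hstack([cv2.resize(a["img"][120:230,300:420],(380,348),interpolation=cv2.INTER_CUBIC),cv2.resize(b["img"][150:240,390:510],(400,348),interpolation=cv2.INTER_CUBIC)])[:,:,::-1])
E
```

```text
23.7167
((458.2030334472656, 190.97030639648438), (76.2198486328125, 18.20918083190918), 5.710593223571777)
[ 421  179   76   25 1320]
[599.7753373 158.3922284  25.       ] (np.float64(-1.836788338661246), np.float64(89.06070401173994))
[585.42982413 -22.46456264  25.        ] (np.float64(-0.6854763202001843), np.float64(-92.36048298556774))
```

View pics/p4.png

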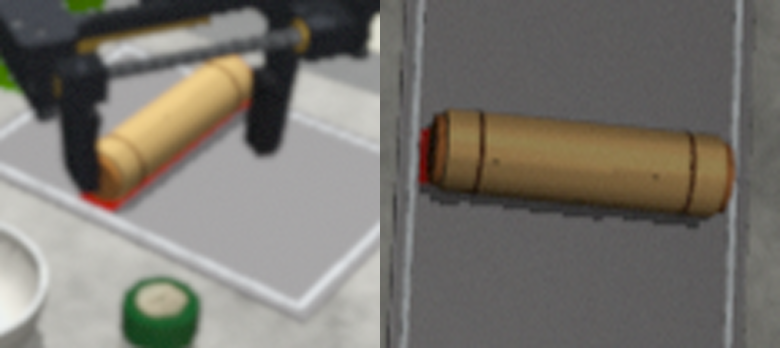

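View pics/p4t.png

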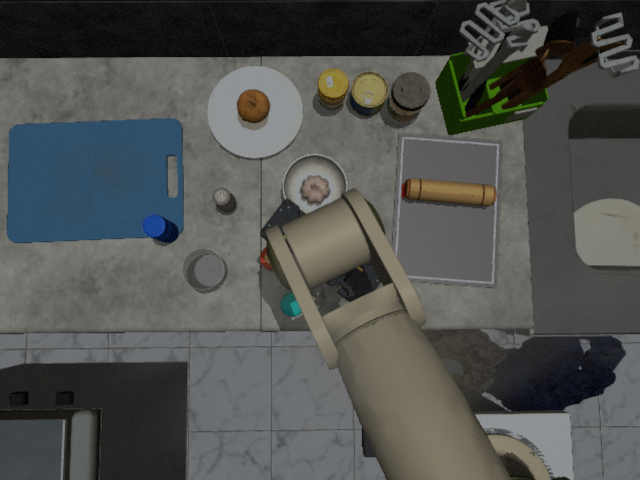

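The pin lies on the stripe at s ≈ -1 mm, t ≈ -1 mm, parallel to it. The red strip shows at its left end at (425,157) in the crop. Green jar next, to the far side.

```bash
python3 - <<'E'
from h import *
print(arm.move_linear([450.5,339.5,54],vel=110,f_stop=6),arm.get_ee_pos())
arm.grasp();print("gap",arm.get_finger_gap())
z0=arm.get_ee_pos()[2]
arm.move_linear([450.5,339.5,165],vel=150);print("gap",arm.get_finger_gap(),arm.get_ft_force())
q=quat(np.pi/2+PSI)
arm.move_linear(P(51.5,-1.5,165),q,vel=200)
a=snap("scene","j1.png");print(arm.get_time_s(),z0,arm.get_ee_pos())
E
```

```text
False [450.79100296 339.66370175  54.60056125]
gap 45.276910734766986
gap 44.952946687103896 [ 0.76251227 -0.76684228 -1.39067717]
28.7 53.99318199878282 [644.92569301  64.20753856 165.05984637]
```

View pics/j1.png

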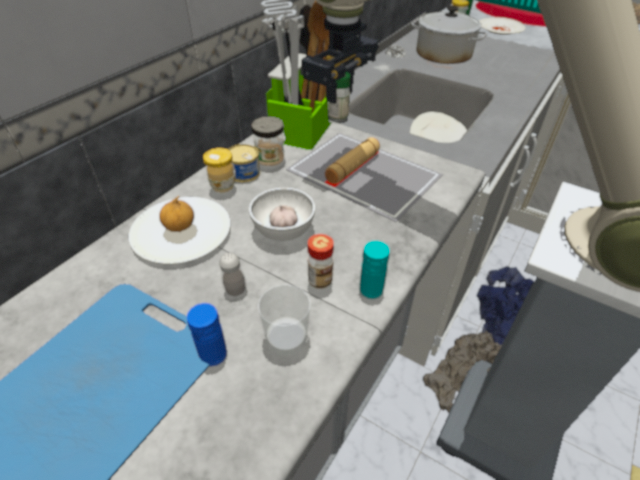

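The green jar hangs upright over the far side of the mat, at (343,95). Lowering.

```bash
python3 - <<'E'
from h import *
print(arm.move_linear(P(51.5,-1.5,64),vel=110,f_stop=8))
print(arm.move_linear(P(51.5,-1.5,54),vel=20,f_stop=3),arm.get_ee_pos(),arm.get_ft_force())
a=snap("scene","j2.png")
arm.gripper_open();arm.hold(0.2)
arm.move_linear(P(51.5,-1.5,165),vel=150)
arm.move_to([457.5,429,200],quat(np.deg2rad(53)))
a=snap("scene","j3.png");b=snap("top","j3t.png");print(arm.get_time_s())
cv2.imwrite("pics/j3c.png",np.hstack([cv2.resize(a["img"][90:230,290:430],(380,380),interpolation=cv2.INTER_CUBIC),cv2.resize(b["img"][120:240,390:510],(380,380),interpolation=cv2.INTER_CUBIC)])[:,:,::-1])
E
```

```text
False
True [645.42116937  63.70896134  56.89278784] [-0.97393499  1.19199245  4.22737302]
33.7
```

View pics/j3c.png

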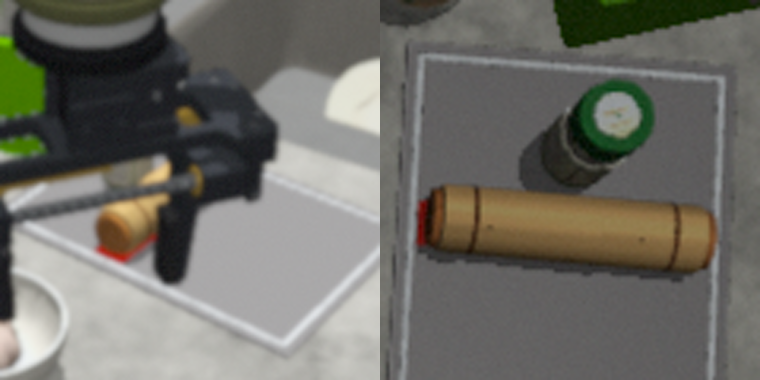

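View pics/j3.png

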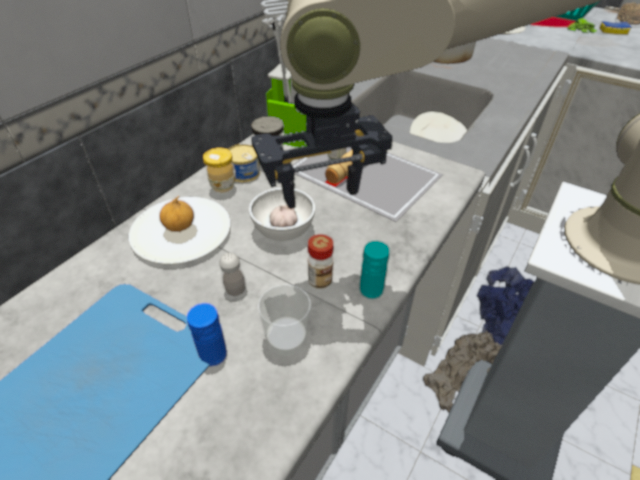

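The green jar stands beyond the pin, with its cap at about (465,157) in the top image. I'll compute its base and pick up the red jar.

```bash
python3 - <<'E'
from h import *
b=snap("top")
c,p,st=blob(b,green,(430,135,500,185));m=cv2.minEnclosingCircle(p);w=onz(b,m[0],107);print("green",m,w,SF(w))
for u in((404.6,188.3),(496.5,195.5)):
    w=onz(b,u,25);print(SF(w))
q=quat(np.deg2rad(53))
print(arm.move_linear([457.5,429,54],vel=110,f_stop=6),arm.get_ee_pos())
arm.grasp();print("gap",arm.get_finger_gap())
arm.move_linear([457.5,429,175],vel=150);print("gap",arm.get_finger_gap(),arm.get_ft_force())
arm.move_linear(P(-53.5,-1.5,175),quat(np.pi/2+PSI),vel=200)
snap("scene","r1.png");print(arm.get_time_s(),arm.get_ee_pos())
E
```

```text
green ((464.0129089355469, 156.40037536621094), 12.26583194732666) [645.86728651  64.12365629 107.        ] (np.float64(52.13693808639017), np.float64(-0.9274525659432739))
(np.float64(-0.23781894505580947), np.float64(94.33046223225217))
(np.float64(-0.5905555691228735), np.float64(-93.5833481718127))
False [457.80574896 429.21184134  54.70023523]
gap 43.30523132724185
gap 43.43954067965466 [ 0.04635186  0.0932683  -1.193205  ]
38.9583 [540.42984243  73.10691705 175.0075707 ]
```

View pics/r1.png

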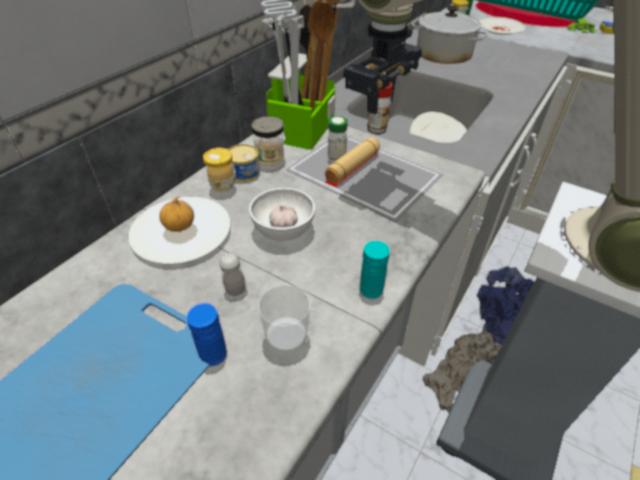

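The green jar stands upright at (338,137), with its centre about 52.5 mm from the pin's axis. The red jar is held at (380,105). Lowering it on the near side.

```bash
python3 - <<'E'
from h import *
print(arm.move_linear(P(-53,-1.2,64),vel=110,f_stop=8))
print(arm.move_linear(P(-53,-1.2,54),vel=20,f_stop=3),arm.get_ee_pos(),arm.get_ft_force())
arm.gripper_open();arm.hold(0.2)
arm.move_linear(P(-53,-1.2,170),vel=150)
arm.move_to([300,-350,250],quat(np.deg2rad(53)))
a=snap("scene","e.png");b=snap("top","et.png");print(arm.get_time_s())
cv2.imwrite("pics/ec.png",np.hstack([cv2.resize(a["img"][90:230,290:430],(380,380),interpolation=cv2.INTER_CUBIC),cv2.resize(b["img"][120:240,390:510],(380,380),interpolation=cv2.INTER_CUBIC)])[:,:,::-1])
c,p,st=blob(b,green,(430,135,500,185));m=cv2.minEnclosingCircle(p);w=onz(b,m[0],107);print("green",m,SF(w))
c,p,st=blob(b,red,(430,190,500,260));m=cv2.minEnclosingCircle(p);w=onz(b,m[0],107);print("red",m,SF(w))
for q in("garlic_mid","bowl"):
    d=[arm.mark_of(q,s)[0] for s in(a,b)];print(q,d,tri(a,d[0]["centre"],b,d[1]["centre"]))
E
```

```text
False
True [541.3974555   72.98716681  56.70492123] [1.29051087 1.24976466 3.05289295]
44.325
green ((464.0, 156.5), 12.298474311828613) (np.float64(51.94204091051056), np.float64(-0.9117861769588851))
red ((461.8846130371094, 210.7051239013672), 11.349915504455566) (np.float64(-52.18778048384958), np.float64(-1.6729772015693138))
garlic_mid [{'centre': [285.4, 216.1], 'score': 0.71}, {'centre': [313.1, 186.9], 'score': 0.9}] (array([599.58997481, 348.20910042,  39.83836984]), np.float64(8.014437180448901))
bowl [{'centre': [283.3, 231.3], 'score': 0.96}, {'centre': [311.4, 194.4], 'score': 0.76}] (array([595.99460747, 354.25981088,   3.59245747]), np.float64(2.7223527639032166))
```

View pics/ec.png

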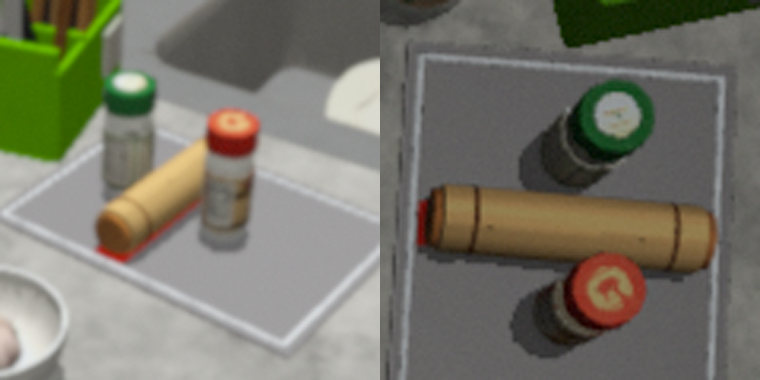

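View pics/e.png

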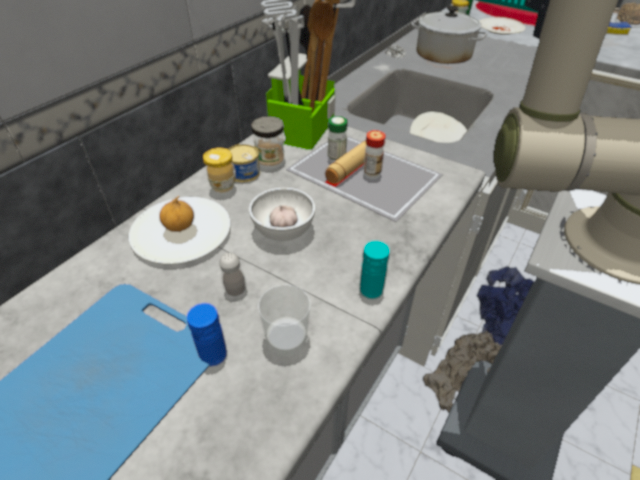

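Both jars stand upright, green beyond the pin at (338,137) and red on the near side at (375,155). The pin is on the stripe, the garlic is in the bowl at (283,215), and the rest is untouched. Handing in.

```bash
python3 -c "
from plant import arm
print(arm.close_job(),arm.get_time_s())"
```

```text
the job is handed in; nothing more can be done
the job is handed in; nothing more can be done
```

The job is done and handed in at about 44 s of the 72 s allowed; the interface gives no verdict. I put the garlic in the bowl and rolled the pin onto the stripe with the open fingers, without gripping or lifting it. Then I stood the green jar beyond the pin and the red jar on the near side.

Last checks from the pictures:
- **Pin:** its axis was within about 1 mm of the stripe's centre line, centred along it to about 1 mm and parallel to it. I measured this just before placing the red jar. The final picture shows it in the same place.
- **Jars:** both are upright and let go. Their centres are about 52 mm from the pin's axis, with the green at +52 mm and the red at -52 mm (limit 62 mm).
- **Garlic:** it sits in the bowl with its middle about 40 mm up and roughly 7 mm from the bowl's centre.
- **Everything else:** the salt shaker, drinking glass and turquoise look-alike show no visible change.

Two things disagreed slightly. The two camera rays for the garlic's middle missed each other by 8 mm. The network's mark for the bowl's centre was about 8 mm off my first measurement of its rim. Both are well inside the limits, and the pictures show the garlic near the middle of an unmoved bowl.

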